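Get the filter funnel out from behind the bottles

ROBOT

A 6-joint arm with a two-finger parallel gripper is mounted at the origin on the work surface. World frame = base frame: x ahead of the robot, y to its left, z up, the work surface at z = 0. Lengths are in mm, angles in rad, forces in N, time in s.
With the tool pointing down it reaches from about 400 to 925 mm from the base axis. Payload 12.5 kg.
Tool frame: the origin (TCP) lies on the mounting face of the last link; the fingertips stand 190 mm ahead of it and the grasp point (between the pads) lies 171 mm ahead of it (env.tcp_to_tips is the distance from the TCP to the fingertips, in mm); x points along the fingers, y is the direction in which the jaws open and shut, and the axes are right-handed (so a half turn about x gives the same grasp; the last joint's range is limited). The gripper opens to 95 mm and grips with 3 to 60 N. Pads are 20 mm wide; open, the fingers measure 119 mm over their backs; the gripper's body (75 mm by 180 mm) begins 59 mm behind the grasp point.
Start: joints at [-1.287, 0.491, 1.559, -0, 1.092, -0.106], TCP at [237.521, -578.108, 404.761] pointing down, gripper open.
Joint ranges: [-3.1, 3.1], [-0.84, 2.19], [0.05, 2.79], [-1.13, 4.28], [0.06, 2.93], [-2.69, 2.69]. Speed limits (rad/s): [2.22, 2.22, 2.79, 3.14, 3.14, 3.14].

INTERFACE

Orientations are given as [roll, pitch, yaw] about the fixed x, y, z axes, in that order (R = Rz(yaw) Ry(pitch) Rx(roll)).
In Python, from cell import monitor, cams, job, env gives the robot as it stands. The module is installed in compiled form; this text tells all that it offers.
- The arm moves only by the tool apply_moves, never from a script. Its argument "series" is a list of rows, each a list of 3 entries, a list of its own where there are three numbers: the closure, from -1 (fully open) to 1 (shut), so that 0 is half open, then the shift along the tool's x, y, z in cm, then the turn about the tool's x in rad. A call has 1 to 20 rows; each row is the pose to reach, as a shift and turn from the pose commanded when the call began, along the tool's axes at that moment; what a row does not reach only later rows make up. A row lasts 1/8 s, in which the tool goes at most 62.5 mm and 10.7 degrees, less where a joint would pass 70% of its speed; a pose out of reach is approached as far as the arm can. A call with a gripper value outside its range is refused whole. The fingers move at their own pace and stop on an object; the grip force is fixed at half the most. Time passes only in rows, so rows that repeat a pose let the fingers close. It gives the time, the measured TCP pose, the force and the opening at its end, in the units of the state.
- monitor.state(): the state, without advancing time (a new reading comes with each control period).
- cams.read_camera(name): name is "scene" or "side" or "wrist"; returns a dict with "image" (480x640x3 uint8, red, green, blue), "fx", "fy", "cx", "cy" (pixels), "position" and "orientation" of the camera in the world. Camera axes: x right, y down, z forward; pixel columns grow to the right and rows downward; lengths in mm; the calibration is good to about 2 mm. A picture is of the moment at which its call begins. There is no depth.
- job.job_done(): hands the job in, once; it reports no verdict.
The state is a dict: "t": time; "joints": joint angles; "qvel": joint speeds; "tau": joint torques, N m; "eef_pos": TCP position; "tcp_rot": TCP orientation; "ft_force": force on the tool from outside, world axes, zero at the start; "moment": the same for the moment, N m; "opening": opening from 0.0 (shut) to 1.0 (fully open).
Only numpy, scipy, OpenCV 4.12 (cv2) and the standard library are available. Lean on these libraries where they do the work, as an engineer would, in place of code of your own. Each camera call takes 0.05 s, during which the arm holds its last target. There are 200 camera calls.

TASK

Three capped bottles stand in the way of the metal filter funnel on the round mat. Move all three into the dark grey side tray, standing upright, while the funnel stays where it is; then seat the funnel upright in the cup of the filter stand, and only after that put each bottle back upright in the middle of the disc that matches its cap colour. Never let a bottle tip over, and leave the culture dish where it is.

Things in the scene. Friction and masses are not known exactly. Their poses are not given: they have to be found in the camera images.
- bottle_blue: white plastic bottle whose screw cap and band near its foot are blue; upright round body 54 mm in diameter up to 108 mm, cap 44 mm in diameter from 115 to 140 mm height, about 0.22 kg. Origin at the centre of its underside, z up; it starts on its own pad
- bottle_green: white plastic bottle whose screw cap and band near its foot are green; upright round body 54 mm in diameter up to 108 mm, cap 44 mm in diameter from 115 to 140 mm height, about 0.22 kg. Origin at the centre of its underside, z up; it starts on its own pad
- bottle_orange: white plastic bottle whose screw cap and band near its foot are orange; upright round body 54 mm in diameter up to 108 mm, cap 44 mm in diameter from 115 to 140 mm height, about 0.22 kg. Origin at the centre of its underside, z up; it starts on its own pad
- pad_blue: flat blue disc, 66 mm in diameter and 2 mm thick, fixed on the round steel mat (mat 230 mm in diameter, 4 mm thick, lying on the bench): the place of the bottle with the blue cap. Origin at the centre of the disc's underside, z up; its top is 2 mm above that. The three pads lie 75 mm from the mat's centre, each 91 mm from the next, around the robot's side and the flanks of the funnel
- pad_green: flat green disc, 66 mm in diameter and 2 mm thick, fixed on the round steel mat (mat 230 mm in diameter, 4 mm thick, lying on the bench): the place of the bottle with the green cap. Origin at the centre of the disc's underside, z up; its top is 2 mm above that. The three pads lie 75 mm from the mat's centre, each 91 mm from the next, around the robot's side and the flanks of the funnel
- pad_orange: flat orange disc, 66 mm in diameter and 2 mm thick, fixed on the round steel mat (mat 230 mm in diameter, 4 mm thick, lying on the bench): the place of the bottle with the orange cap. Origin at the centre of the disc's underside, z up; its top is 2 mm above that. The three pads lie 75 mm from the mat's centre, each 91 mm from the next, around the robot's side and the flanks of the funnel
- funnel: small open metal filter funnel, standing in the middle of the round mat, hemmed in by the bottles: 65 mm high, foot 48 mm in diameter up to 14 mm, widening to a cylinder 60 mm in diameter between 28 and 65 mm height, wall 3 mm, about 0.16 kg. Origin at the centre of its underside, z up
- holder: filter stand, fixed: dark round base 100 mm in diameter, a column and a round steel head 80 mm in diameter with a shallow cup for the funnel's foot. The cup is 70 mm in diameter inside, its floor (with a white filter disc) is 53 mm above the origin and its rim 59 mm. Origin at the centre of the base's underside, z up
- tray: side tray, fixed: dark grey open rectangular tray, 280 mm (its x) by 120 mm (its y) outside, walls 4 mm thick and 14 mm high, floor 4 mm thick. Origin at the centre of its underside, z up
- dish: culture dish with yellow agar and red specks, 90 mm in diameter, 12 mm high, loose on the bench between the robot and the mat; not to be disturbed. Origin at the centre of its underside, z up
Things that resemble listed ones, but are neither listed nor needed, are in the scene too. Leave any pink or red look-alike of the bottle_green alone.

How it is judged:
By the outcome, as a careful person would: the job done as asked, in the order asked, and still so for the second after the job is handed in, with the robot touching nothing.
It also fails if it takes over 144 s, if anything falls off the work surface, if the arm or the gripper's body presses on something with over 40 N, if the wrist force passes 120 N, or if a joint passes its speed limit or range.

## Working session

There is one attempt and no reset: what is moved stays moved. The work goes in short steps, Python scripts to look and compute and a tool call to move; the robot and the scene stay as the last step left them, time stands still between calls to the robot, and variables do not carry over. Pictures are saved under pics/ and viewed, about 12 in all and at most 16, crops included, and the job is handed in when it is done.

Besides the shell and the picture viewer there is one more tool, called after "Emit:" by a JSON object that holds its "method" and its "body". apply_moves: Moves the arm, as the interface text tells. Its arguments: {"type":"object","properties":{"series":{"type":"array"}},"required":["series"]}

```bash
mkdir -p pics
cat > h.py <<'E'
import numpy as np, cv2
from cell import monitor, cams, job, env
from scipy.spatial.transform import Rotation as Ro
def Rm(o):
    o=np.array(o,float)
    if o.shape==(3,3): return o
    return Ro.from_quat(o).as_matrix() if o.size==4 else Ro.from_euler('xyz',o).as_matrix()
def grab(n,f=None):
    c=cams.read_camera(n)
    if f: cv2.imwrite('pics/'+f,c['image'][:,:,::-1])
    return c
def onplane(c,u,v,z):
    d=Rm(c['orientation'])@np.array([(u-c['cx'])/c['fx'],(v-c['cy'])/c['fy'],1.])
    p=np.array(c['position'],float); return p+d*(z-p[2])/d[2]
def proj(c,P):
    q=Rm(c['orientation']).T@(np.array(P,float)-np.array(c['position'],float))
    return np.array([c['fx']*q[0]/q[2]+c['cx'],c['fy']*q[1]/q[2]+c['cy']])
def tri(cs,uvs):
    A=np.zeros((3,3));b=np.zeros(3)
    for c,(u,v) in zip(cs,uvs):
        d=Rm(c['orientation'])@np.array([(u-c['cx'])/c['fx'],(v-c['cy'])/c['fy'],1.]);d/=np.linalg.norm(d)
        M=np.eye(3)-np.outer(d,d);A+=M;b+=M@np.array(c['position'],float)
    return np.linalg.solve(A,b)
E
python3 - <<'E'
from h import *
for n in ['scene','side','wrist']:
    c=grab(n,n+'0.png'); print(n,c['fx'],c['cx'],c['cy'],c['position'],c['orientation'])
print(monitor.state())
E
```

```text
scene 530.8667331905336 307.96685426141516 231.80129146244718 [1079.92822091  -70.2870393   902.55897344] [-2.60430859  0.00594623  1.39470558]
side 598.9764934781606 327.54709426950996 241.0048234387509 [192.31067982 829.55500226 674.29408959] [-2.19311663 -0.0181985  -2.69797408]
wrist 335.3814171712529 316.90170883265654 242.38707107160903 [ 298.73309397 -552.76830323  385.34574245] [ 2.90171356e+00  1.83044538e-04 -1.18215763e+00]
{'t': 0.15, 'joints': array([-1.28660034e+00,  4.91431146e-01,  1.55931428e+00,  3.54073325e-06,
        1.09166846e+00, -1.05584798e-01]), 'qvel': array([ 0.00073338, -0.00130242, -0.00288774, -0.00055955, -0.00077911,
       -0.001473  ]), 'tau': array([ 1.01582882e-03, -6.12897635e+01, -2.58280367e+01,  6.91222656e-02,
        4.72934532e-02, -6.18695231e-05]), 'eef_pos': array([ 237.51677363, -578.09315198,  404.28801034]), 'tcp_rot': array([-1.68020549,  1.56997509,  1.85116631]), 'ft_force': array([-0.07558221,  0.34683281, -0.84485651]), 'moment': array([ 0.00441614, -0.02297836,  0.00224237]), 'opening': 1.001372039993385}
```

View pics/scene0.png

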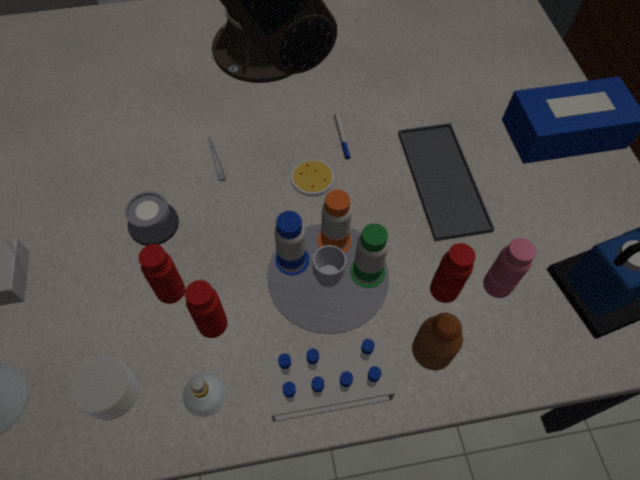

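View pics/side0.png

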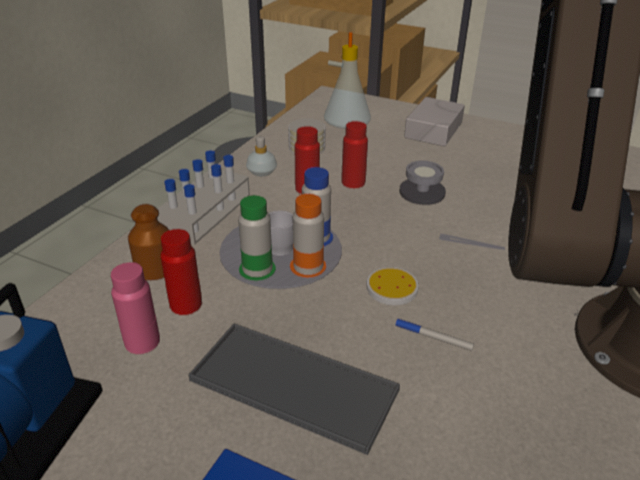

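The scene view shows the bottle caps at blue (289,222), orange (337,203) and green (374,237). The funnel rim is at (330,265), the stand head at (148,210), the tray around (445,180) and the dish at (312,177). The side view shows the same caps at (317,180), (308,207) and (255,210), with the red and pink look-alikes near the tray.

```bash
cat >> h.py <<'E'
HUE={'blue':(105,125),'orange':(5,16),'green':(50,80)}
def blobs(c,name,box=None,smin=130,vmin=50,amin=60):
    hsv=cv2.cvtColor(c['image'],cv2.COLOR_RGB2HSV);lo,hi=HUE[name]
    m=cv2.inRange(hsv,(lo,smin,vmin),(hi,255,255))
    if box: k=np.zeros_like(m);x0,y0,x1,y1=box;k[y0:y1,x0:x1]=255;m&=k
    n,l,s,ce=cv2.connectedComponentsWithStats(m)
    return [(tuple(np.round(ce[i],1)),s[i].tolist()) for i in range(1,n) if s[i,4]>=amin]
E
python3 - <<'E'
from h import *
S=grab('scene');D=grab('side')
for n in HUE:
    a=blobs(S,n,(230,170,420,300));b=blobs(D,n,(215,150,345,285))
    print(n,a,b)
    a0=min(a,key=lambda t:t[0][1]);b0=min(b,key=lambda t:t[0][1])
    P=tri([S,D],[a0[0],b0[0]]);print('  tri',P.round(1),'planes',onplane(S,*a0[0],133.5).round(1),onplane(D,*b0[0],133.5).round(1))
def cont(c,box,lo,hi,nm):
    hsv=cv2.cvtColor(c['image'],cv2.COLOR_RGB2HSV);x0,y0,x1,y1=box
    m=cv2.inRange(hsv[y0:y1,x0:x1],lo,hi);cs,_=cv2.findContours(m,cv2.RETR_EXTERNAL,cv2.CHAIN_APPROX_NONE)
    k=max(cs,key=cv2.contourArea)+np.array([x0,y0]);return k
# dish (yellow)
for c in (S,D):
    box=(280,150,345,205) if c is S else (350,255,435,315)
    k=cont(c,box,(18,130,80),(32,255,255),'dish');e=cv2.fitEllipse(k);print('dish',np.round(e[0],1),onplane(c,*e[0],8).round(1))
# tray : dark
for c in (S,D):
    box=(385,110,505,250) if c is S else (180,315,410,455)
    k=cont(c,box,(0,0,0),(179,255,95),'tray');r=cv2.approxPolyDP(cv2.convexHull(k),8,True)[:,0];print('tray',cv2.contourArea(k),[(p.tolist(),onplane(c,*p,14).round(0)[:2].tolist()) for p in r])
for n,c,bx in (('S',S,(110,180,190,250)),('D',D,(380,150,460,210)),('S',S,(300,235,360,295)),('D',D,(240,195,345,275))):
    x0,y0,x1,y1=bx;cv2.imwrite(f'pics/c{n}{x0}.png',cv2.resize(c['image'][y0:y1,x0:x1,::-1],None,fx=5,fy=5,interpolation=cv2.INTER_CUBIC))
a=[cv2.resize(cv2.imread('pics/'+f),(400,300)) for f in('cS110.png','cD380.png','cS300.png','cD240.png')]
cv2.imwrite('pics/m1.png',np.vstack([np.hstack(a[:2]),np.hstack(a[2:])]))
E
```

```text
blue [((np.float64(289.0), np.float64(222.4)), [277, 211, 24, 25, 447]), ((np.float64(295.4), np.float64(264.6)), [276, 251, 33, 24, 197])] [((np.float64(228.1), np.float64(160.2)), [224, 155, 9, 12, 89]), ((np.float64(217.1), np.float64(169.9)), [215, 164, 6, 12, 62]), ((np.float64(316.0), np.float64(178.0)), [305, 168, 23, 21, 425])]
  tri [699.6  15.3 199.3] planes [603.9 -23.1 133.5] [788.1  -7.7 133.5]
orange [((np.float64(336.9), np.float64(202.9)), [325, 190, 25, 27, 551]), ((np.float64(334.5), np.float64(241.1)), [318, 232, 33, 20, 299])] [((np.float64(307.9), np.float64(205.6)), [296, 193, 25, 26, 550]), ((np.float64(307.4), np.float64(262.0)), [290, 248, 36, 30, 602])]
  tri [580.2  65.8 133.5] planes [579.3  65.3 133.5] [580.5  66.9 133.5]
green [((np.float64(374.2), np.float64(234.8)), [362, 224, 25, 22, 418]), ((np.float64(367.5), np.float64(278.3)), [351, 264, 33, 23, 130])] [((np.float64(252.8), np.float64(207.3)), [241, 196, 25, 24, 487]), ((np.float64(255.4), np.float64(261.6)), [242, 253, 28, 17, 345]), ((np.float64(256.3), np.float64(273.8)), [240, 264, 35, 16, 104])]
  tri [657.  114.6 136. ] planes [653.7 113.9 133.5] [660.2 113.5 133.5]
dish [312.2 175.9] [421.8  50.4   8. ]
dish [392.2 282.9] [425.6  47.5   8. ]
tray 6792.5 [([450, 122], [335.0, 377.0]), ([494, 230], [619.0, 374.0]), ([434, 241], [621.0, 252.0]), ([397, 133], [345.0, 253.0])]
tray 13764.0 [([189, 373], [615.0, 377.0]), ([234, 323], [613.0, 261.0]), ([399, 389], [333.0, 271.0]), ([366, 454], [335.0, 389.0])]
```

View pics/m1.png

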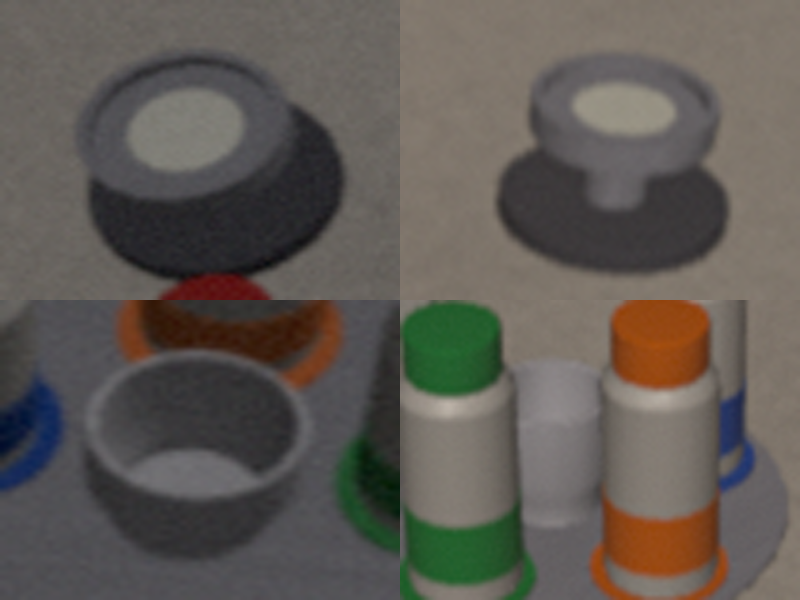

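The crops show the stand's cup with its white filter disc, and the funnel standing clear in the middle of the mat. The blue pick in the side view was the wrong blob. The right one is (316,178), so I'll fix that and get the first move.

```bash
cat >> h.py <<'E'
def go(P,yaw=None):
    """tool-axes shift (cm) and turn about tool x to bring TCP to P with tool y at heading yaw (mod pi)"""
    s=monitor.state();R=Ro.from_euler('xyz',s['tcp_rot']).as_matrix()
    d=R.T@(np.array(P,float)-s['eef_pos'])/10
    cur=np.arctan2(R[1,1],R[0,1]);t=0
    if yaw is not None:
        t=-((yaw-cur+np.pi/2)%np.pi-np.pi/2)   # tool x is down: + turn lowers world heading
    print('shift',d.round(2),'turn',round(t,3),'heading',round(cur,3),'j6',s['joints'][5].round(2),'tcp',s['eef_pos'].round(1),'z-axis',R[:,0].round(3),'open',round(s['opening'],3),'F',s['ft_force'].round(1))
E
python3 - <<'E'
from h import *
S=grab('scene');D=grab('side')
print('blue',tri([S,D],[(289,222.4),(316,178)]),onplane(S,289,222.4,133.5),onplane(D,316,178,133.5))
print('holder rim S',onplane(S,110+38.5*1.0*.2*1.0+0,0,59) if 0 else '')
def pt(c,bx,px,py,ox,oy): # mosaic coords -> image
    x0,y0,x1,y1=bx;return x0+(px-ox)*(x1-x0)/400,y0+(py-oy)*(y1-y0)/300
a=pt(S,(110,180,190,250),185,129,0,0);b=pt(D,(380,150,460,210),624,109,400,0)
print('filterdisc',a,b,tri([S,D],[a,b]),onplane(S,*a,53),onplane(D,*b,53))
a=pt(S,(300,235,360,295),197,424,0,300);b=pt(D,(240,195,345,275),560,380,400,300)
print('funnelrim',a,b,tri([S,D],[a,b]),onplane(S,*a,69),onplane(D,*b,69))
go([640,45,440],None)
E
```

```text
blue [607.26447162 -22.05367953 135.82667219] [603.89846572 -23.07172412 133.5       ] [609.86259872 -23.23782189 133.5       ]
holder rim S 
filterdisc (147.0, 210.1) (424.8, 171.8) [ 477.66181243 -281.35037186   52.39835563] [ 478.12360015 -281.17965523   53.        ] [ 477.37295288 -280.32698633   53.        ]
funnelrim (329.55, 259.8) (282.0, 216.33333333333334) [652.22184232  37.01988176  71.53637708] [653.81865244  39.33518237  69.        ] [652.46826152  30.30539519  69.        ]
shift [ -3.53 -42.34 -60.91] turn 0 heading -1.181 j6 -0.11 tcp [ 237.5 -578.1  404.6] z-axis [-0.  0. -1.] open 1.003 F [-0.5  0.3 -0.6]
```

Emit:
{"method": "apply_moves", "body": {"series": [[-0.6, [-3.5, -8, -11], -0.2], [-0.6, [-3.5, -12, -17], -0.4], [-0.6, [-3.5, -16, -23], -0.5], [-0.6, [-3.5, -20, -29], -0.6], [-0.6, [-3.5, -24, -35], -0.7], [-0.6, [-3.5, -28, -40], -0.8], [-0.6, [-3.5, -32, -46], -0.9], [-0.6, [-3.5, -36, -52], -1.0], [-0.6, [-3.5, -39, -56], -1.1], [-0.6, [-3.5, -41, -59], -1.18], [-0.6, [-3.5, -42.3, -60.9], -1.18], [-0.6, [-3.5, -42.3, -60.9], -1.18], [-0.6, [-3.5, -42.3, -60.9], -1.18], [-0.6, [-3.5, -42.3, -60.9], -1.18], [-0.6, [-3.5, -42.3, -60.9], -1.18]]}}

```text
t: 2.22
eef_pos: [639.7, 43.5, 440.0]
tcp_rot: [0.298, 1.571, -1.275]
ft_force: [-0.5, -0.4, 0.1]
opening: 0.801
```

Run:
```python
from h import *
W=grab('wrist','w1.png')
print(W['position'],W['orientation'])
for n in HUE: print(n,blobs(W,n,amin=150,vmin=40))
for n,P in dict(blue=[607,-22,133.5],orange=[580,66,133.5],green=[657,114,133.5],fun=[653,38,69]).items(): print(n,proj(W,P).round(1))
go([607,-22,440],0.92)
```

```text
[639.84711189 109.81244779 421.02598972] [ 2.90109379e+00  3.04537393e-04 -3.45722828e-03]
blue [((np.float64(81.2), np.float64(138.4)), [65, 135, 34, 8, 260]), ((np.float64(511.9), np.float64(206.2)), [498, 197, 29, 20, 453]), ((np.float64(557.1), np.float64(206.1)), [541, 196, 32, 22, 505]), ((np.float64(293.5), np.float64(253.6)), [268, 241, 49, 34, 555]), ((np.float64(549.5), np.float64(250.1)), [535, 240, 30, 22, 469]), ((np.float64(283.0), np.float64(296.1)), [260, 284, 45, 22, 776])]
orange [((np.float64(516.1), np.float64(66.5)), [450, 27, 122, 84, 6450]), ((np.float64(282.4), np.float64(189.9)), [254, 171, 42, 50, 544]), ((np.float64(245.3), np.float64(212.2)), [219, 186, 54, 53, 2228])]
green [((np.float64(339.9), np.float64(155.1)), [314, 128, 53, 55, 2220])]
blue [282.  306.8]
orange [247.9 212.6]
green [337.7 154.9]
fun [329.5 229.2]
shift [-0.   -3.26  6.55] turn -0.922 heading -0.002 j6 -0.03 tcp [639.7  43.4 440. ] z-axis [ 0. -0. -1.] open 0.8 F [-0.3 -0.1 -0.8]
```

View pics/w1.png

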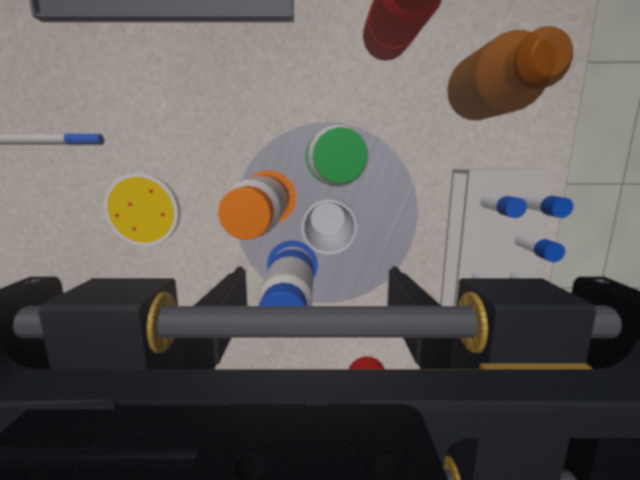

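The wrist view agrees with the earlier cap positions to about 2 px: orange cap (245,212), green cap (340,155), funnel (329,227), and blue partly behind the gripper. I'll take green first.

Emit:
{"method": "apply_moves", "body": {"series": [[-0.7, [0, 0.5, -2], -0.18], [-0.7, [0, 1.2, -4], -0.36], [-0.7, [0, 1.9, -6], -0.54], [-0.7, [0, 1.9, -7], -0.72], [-0.7, [0, 1.9, -7], -0.9], [-0.7, [0, 1.9, -7], -1.08], [-0.7, [0, 1.9, -7], -1.26], [-0.7, [0, 1.9, -7], -1.44], [-0.7, [1, 1.9, -7], -1.57], [-0.7, [4, 1.9, -7], -1.57], [-0.7, [8, 1.9, -7], -1.57], [-0.7, [12, 1.9, -7], -1.57], [-0.7, [15, 1.9, -7], -1.57], [-0.7, [16.6, 1.9, -7], -1.57], [-0.7, [16.6, 1.9, -7], -1.57], [0.2, [16.6, 1.9, -7], -1.57], [0.2, [16.6, 1.9, -7], -1.57], [0.2, [16.6, 1.9, -7], -1.57], [0.2, [16.6, 1.9, -7], -1.57], [0.2, [16.6, 1.9, -7], -1.57]]}}

```text
t: 4.78
eef_pos: [659.3, 114.5, 274.3]
tcp_rot: [-0.133, 1.57, -0.135]
ft_force: [-0.5, -0.9, 5.9]
opening: 0.56
```

Run:
```python
from h import *
go([562,317,440],np.pi/2)
```

```text
shift [-16.58  20.23  -9.75] turn -0.002 heading 1.569 j6 -1.5 tcp [659.3 114.5 274.3] z-axis [ 0.001 -0.    -1.   ] open 0.56 F [-0.5 -0.9  5.9]
```

Emit:
{"method": "apply_moves", "body": {"series": [[0.3, [-1, 0, 0], 0], [0.3, [-3, 0, 0], 0], [0.3, [-6, 0, 0], 0], [0.3, [-10, 0, 0], 0], [0.3, [-14, 0, 0], 0], [0.3, [-16.6, 0.5, -0.2], 0], [0.3, [-16.6, 2, -1], 0], [0.3, [-16.6, 4.5, -2.2], 0], [0.3, [-16.6, 7.5, -3.6], 0], [0.3, [-16.6, 10.5, -5.1], 0], [0.3, [-16.6, 13.5, -6.5], 0], [0.3, [-16.6, 16.5, -8], 0], [0.3, [-16.6, 18.5, -8.9], 0], [0.3, [-16.6, 19.8, -9.6], 0], [0.3, [-16.6, 20.2, -9.7], 0], [0.3, [-16.6, 20.2, -9.7], 0]]}}

```text
t: 6.78
eef_pos: [562.8, 316.5, 439.5]
tcp_rot: [-1.764, 1.57, -1.766]
ft_force: [-0.5, 0.2, -2.0]
opening: 0.568
```

Run:
```python
from h import *
S=grab('scene');D=grab('side')
cv2.imwrite('pics/m2.png',np.hstack([S['image'][80:380,230:630,::-1],D['image'][140:440,100:500,::-1]]))
for n in ['green']: print(n,blobs(S,n,amin=40),blobs(D,n,amin=40))
go([562,317,273],np.pi/2)
```

```text
green [((np.float64(503.4), np.float64(98.5)), [497, 96, 16, 6, 57]), ((np.float64(506.0), np.float64(110.1)), [497, 106, 19, 9, 128]), ((np.float64(367.2), np.float64(271.8)), [351, 257, 33, 30, 781])] [((np.float64(233.9), np.float64(195.0)), [220, 176, 25, 33, 507]), ((np.float64(232.8), np.float64(266.1)), [213, 252, 40, 26, 691]), ((np.float64(263.3), np.float64(268.1)), [254, 258, 21, 22, 343])]
shift [16.66  0.1  -0.1 ] turn -0.003 heading 1.568 j6 -1.16 tcp [562.9 316.1 439.6] z-axis [ 0. -0. -1.] open 0.56 F [ 1.1  0.2 -2. ]
```

View pics/m2.png

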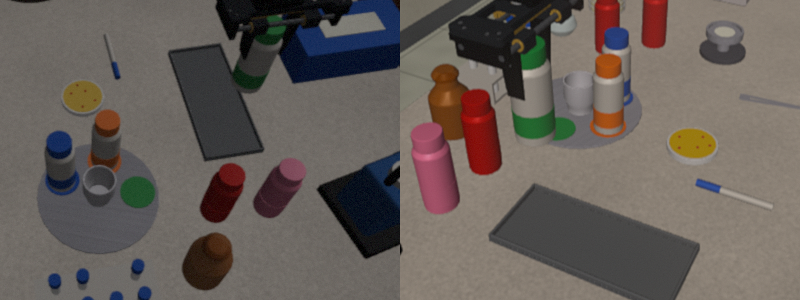

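The green bottle hangs upright over the tray, and its pad is clear at scene (367,272). I'll lower it and release.

Emit:
{"method": "apply_moves", "body": {"series": [[0.3, [2, 0, 0], 0], [0.3, [5, 0, 0], 0], [0.3, [8.5, 0, 0], 0], [0.3, [12, 0, 0], 0], [0.3, [14.5, 0, 0], 0], [0.3, [16, 0, 0], 0], [0.3, [16.6, 0, 0], 0], [0.3, [16.8, 0, 0], 0], [0.3, [16.8, 0, 0], 0], [0.0, [16.8, 0, 0], 0], [-0.3, [16.8, 0, 0], 0], [-0.7, [16.8, 0, 0], 0], [-0.7, [16.8, 0, 0], 0], [-0.7, [15, 0, 0], 0], [-0.7, [11, 0, 0], 0], [-0.7, [6, 0, 0], 0], [-0.7, [2, 0, 0], 0], [-0.7, [0, 0, 0], 0], [-0.7, [0, 0, 0], 0]]}}

```text
t: 9.25
eef_pos: [562.2, 316.7, 442.3]
tcp_rot: [0.392, 1.567, 0.39]
ft_force: [0.5, 0.6, -0.1]
opening: 0.85
```

Run:
```python
from h import *
W=grab('wrist');S=grab('scene')
for n in ['green','orange']:
  print(n,blobs(W,n,amin=150,vmin=40))
  for t in blobs(W,n,amin=400,vmin=40): print(onplane(W,*t[0],131.5).round(1))
b=blobs(S,'green',amin=100);print(b,onplane(S,367.2,271.8,6))
go([578,65,440],-0.37)
```

```text
green [((np.float64(315.7), np.float64(236.0)), [292, 211, 48, 50, 1884]), ((np.float64(169.4), np.float64(280.8)), [141, 263, 47, 43, 960])]
[562.4 315.8 131.5]
[604.3 180.8 131.5]
orange [((np.float64(123.7), np.float64(226.4)), [96, 203, 49, 50, 1081]), ((np.float64(35.3), np.float64(255.1)), [1, 230, 69, 52, 2691])]
[553.2 145.9 131.5]
[579.4  62.3 131.5]
[((np.float64(471.4), np.float64(172.0)), [460, 163, 23, 19, 334]), ((np.float64(367.3), np.float64(271.8)), [351, 257, 34, 30, 780])] [659.20077418 112.27116752   6.        ]
shift [ -0.05 -25.16   1.62] turn -1.203 heading 1.569 j6 -1.16 tcp [562.3 316.6 439.5] z-axis [-0. -0. -1.] open 0.854 F [-0.  -0.3 -0.4]
```

Emit:
{"method": "apply_moves", "body": {"series": [[-0.7, [0, -2, 0.1], 0.18], [-0.7, [0, -6, 0.4], 0.36], [-0.7, [0, -10, 0.7], 0.54], [-0.7, [0, -14, 1], 0.72], [-0.7, [0, -18, 1.2], 0.9], [-0.7, [0, -21, 1.4], 1.08], [-0.7, [0, -23.5, 1.6], 1.26], [-0.7, [0, -25.2, 1.7], 1.44], [-0.7, [0, -25.2, 1.7], 1.57], [-0.7, [1.5, -25.2, 1.7], 1.57], [-0.7, [5, -25.2, 1.7], 1.57], [-0.7, [9, -25.2, 1.7], 1.57], [-0.7, [13, -25.2, 1.7], 1.57], [-0.7, [15.5, -25.2, 1.7], 1.57], [-0.7, [16.6, -25.2, 1.7], 1.57], [-0.7, [16.6, -25.2, 1.7], 1.57], [0.3, [16.6, -25.2, 1.7], 1.57], [0.3, [16.6, -25.2, 1.7], 1.57], [0.3, [16.6, -25.2, 1.7], 1.57], [0.3, [16.6, -25.2, 1.7], 1.57]]}}

```text
t: 11.85
eef_pos: [579.2, 64.7, 274.3]
tcp_rot: [1.51, 1.57, -0.062]
ft_force: [0.0, 0.5, 4.3]
opening: 0.563
```

Run:
```python
from h import *
go([477,316,440],np.pi/2)
```

```text
shift [-16.59 -10.22 -25.12] turn 1.57 heading -0.001 j6 -0.0 tcp [579.2  64.7 274.3] z-axis [ 0.001 -0.    -1.   ] open 0.563 F [0.  0.5 4.3]
```

Emit:
{"method": "apply_moves", "body": {"series": [[0.3, [-1, 0, 0], 0], [0.3, [-3, 0, 0], 0], [0.3, [-6, 0, 0], 0], [0.3, [-10, 0, 0], 0], [0.3, [-14, 0, 0], 0], [0.3, [-16.6, -0.2, -0.5], -0.1], [0.3, [-16.6, -1, -2], -0.25], [0.3, [-16.6, -2, -5], -0.4], [0.3, [-16.6, -3.3, -8], -0.55], [0.3, [-16.6, -4.5, -11], -0.7], [0.3, [-16.6, -5.7, -14], -0.85], [0.3, [-16.6, -7, -17], -1.0], [0.3, [-16.6, -8, -20], -1.15], [0.3, [-16.6, -9, -22.5], -1.3], [0.3, [-16.6, -9.8, -24.3], -1.42], [0.3, [-16.6, -10.2, -25.1], -1.52], [0.3, [-16.6, -10.2, -25.1], -1.57], [0.3, [-16.6, -10.2, -25.1], -1.57], [0.3, [-16.6, -10.2, -25.1], -1.57]]}}

```text
t: 14.22
eef_pos: [477.3, 315.7, 439.9]
tcp_rot: [-0.699, 1.571, -0.703]
ft_force: [-0.3, 0.3, -2.7]
opening: 0.562
```

Emit:
{"method": "apply_moves", "body": {"series": [[0.3, [2, 0, 0], 0], [0.3, [5, 0, 0], 0], [0.3, [8.5, 0, 0], 0], [0.3, [12, 0, 0], 0], [0.3, [14.5, 0, 0], 0], [0.3, [16, 0, 0], 0], [0.3, [16.6, 0, 0], 0], [0.3, [16.8, 0, 0], 0], [0.3, [16.8, 0, 0], 0], [0.0, [16.8, 0, 0], 0], [-0.3, [16.8, 0, 0], 0], [-0.7, [16.8, 0, 0], 0], [-0.7, [16.8, 0, 0], 0], [-0.7, [15, 0, 0], 0], [-0.7, [11, 0, 0], 0], [-0.7, [6, 0, 0], 0], [-0.7, [2, 0, 0], 0], [-0.7, [0, 0, 0], 0], [-0.7, [0, 0, 0], 0]]}}

```text
t: 16.6
eef_pos: [477.2, 315.8, 440.9]
tcp_rot: [0.442, 1.568, 0.44]
ft_force: [0.4, 0.7, -0.5]
opening: 0.846
```

Run:
```python
from h import *
W=grab('wrist','w2.png');S=grab('scene')
for n in ['green','orange','blue']:
  for t in blobs(W,n,amin=300,vmin=40): print(n,t[1],onplane(W,*t[0],131.5).round(1))
b=blobs(S,'orange',amin=100);print(b,[onplane(S,*t[0],6).round(1) for t in b])
print([ (t[0],onplane(S,*t[0],133.5).round(1)) for t in blobs(S,'blue',(230,170,420,300))])
go([606,-22,440],0.92)
```

```text
green [298, 338, 39, 12, 330] [581.6 315.7 131.5]
orange [291, 210, 51, 52, 2079] [476.5 315.6 131.5]
blue [468, 75, 172, 139, 18296] [399.8 508.4 131.5]
blue [156, 102, 12, 35, 301] [377.9 189.  131.5]
[((np.float64(455.4), np.float64(138.6)), [443, 127, 25, 25, 470]), ((np.float64(441.3), np.float64(179.0)), [431, 170, 23, 16, 206]), ((np.float64(334.6), np.float64(237.8)), [318, 227, 33, 25, 573]), ((np.float64(450.2), np.float64(332.7)), [437, 313, 25, 44, 688])] [array([376.8, 377.5,   6. ]), array([476.6, 314.1,   6. ]), array([575.8,  66.8,   6. ]), array([801.8, 228.5,   6. ])]
[((np.float64(289.0), np.float64(222.2)), array([603.5, -23. , 133.5])), ((np.float64(295.2), np.float64(264.6)), array([685.5, -25.8, 133.5]))]
shift [ -0.11 -33.75  12.94] turn 0.649 heading 1.569 j6 -1.1 tcp [477.2 315.7 438.8] z-axis [-0.001 -0.001 -1.   ] open 0.851 F [-0.2 -0.3 -0.7]
```

View pics/w2.png

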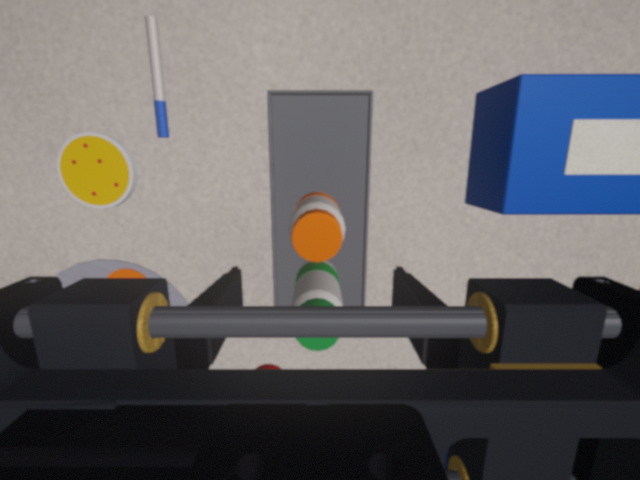

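The orange cap is at (317,235) and the green one is behind it at (317,320). Both stand upright on the tray's midline. Blue is next.

Emit:
{"method": "apply_moves", "body": {"series": [[-0.7, [0, -2, 0.8], 0.18], [-0.7, [0, -6.5, 2.5], 0.36], [-0.7, [0, -11, 4.2], 0.54], [-0.7, [0, -15.5, 6], 0.72], [-0.7, [0, -20, 7.7], 0.9], [-0.7, [0, -24.5, 9.4], 1.08], [-0.7, [0, -29, 11.2], 1.26], [-0.7, [0, -32, 12.4], 1.44], [-0.7, [0, -33.8, 12.9], 1.57], [-0.7, [0, -33.8, 12.9], 1.57], [-0.7, [2, -33.8, 12.9], 1.57], [-0.7, [6, -33.8, 12.9], 1.57], [-0.7, [10, -33.8, 12.9], 1.57], [-0.7, [13.5, -33.8, 12.9], 1.57], [-0.7, [15.7, -33.8, 12.9], 1.57], [-0.7, [16.5, -33.8, 12.9], 1.57], [-0.7, [16.5, -33.8, 12.9], 1.57], [0.3, [16.5, -33.8, 12.9], 1.57], [0.3, [16.5, -33.8, 12.9], 1.57], [0.3, [16.5, -33.8, 12.9], 1.57]]}}

```text
t: 19.2
eef_pos: [605.8, -22.4, 275.3]
tcp_rot: [1.363, 1.57, -0.208]
ft_force: [1.9, 0.8, 0.2]
opening: 0.593
```

Emit:
{"method": "apply_moves", "body": {"series": [[0.3, [0, 0, 0], 0]]}}

```text
t: 19.32
eef_pos: [605.8, -22.5, 275.2]
tcp_rot: [1.376, 1.57, -0.195]
ft_force: [0.7, 0.2, 2.5]
opening: 0.566
```

Run:
```python
from h import *
go([392,316,440],np.pi/2)
```

```text
shift [-16.51 -21.4  -33.82] turn 1.57 heading -0.001 j6 -0.14 tcp [605.8 -22.5 275.2] z-axis [ 0.001 -0.    -1.   ] open 0.566 F [0.7 0.2 2.5]
```

Emit:
{"method": "apply_moves", "body": {"series": [[0.3, [-1, 0, 0], 0], [0.3, [-3, 0, 0], 0], [0.3, [-7, 0, 0], 0], [0.3, [-11, 0, 0], 0], [0.3, [-14.5, 0, 0], 0], [0.3, [-16.5, -0.3, -0.5], -0.1], [0.3, [-16.5, -1.3, -2], -0.25], [0.3, [-16.5, -3, -4.8], -0.4], [0.3, [-16.5, -5, -8], -0.55], [0.3, [-16.5, -7.4, -11.7], -0.7], [0.3, [-16.5, -9.8, -15.5], -0.85], [0.3, [-16.5, -12.2, -19.3], -1.0], [0.3, [-16.5, -14.6, -23], -1.15], [0.3, [-16.5, -17, -26.8], -1.3], [0.3, [-16.5, -19, -30], -1.42], [0.3, [-16.5, -20.5, -32.5], -1.52], [0.3, [-16.5, -21.2, -33.5], -1.57], [0.3, [-16.5, -21.4, -33.8], -1.57], [0.3, [-16.5, -21.4, -33.8], -1.57], [0.3, [-16.5, -21.4, -33.8], -1.57]]}}

```text
t: 21.82
eef_pos: [392.5, 315.2, 439.7]
tcp_rot: [-1.519, 1.571, -1.523]
ft_force: [-0.2, -0.5, -1.7]
opening: 0.563
```

Run:
```python
from h import *
go([392,316,273],np.pi/2)
```

```text
shift [16.67  0.08 -0.05] turn -0.003 heading 1.567 j6 -1.02 tcp [392.5 315.2 439.7] z-axis [ 0. -0. -1.] open 0.563 F [-0.2 -0.5 -1.7]
```

Emit:
{"method": "apply_moves", "body": {"series": [[0.3, [2, 0, 0], 0], [0.3, [5, 0, 0], 0], [0.3, [8.5, 0, 0], 0], [0.3, [12, 0, 0], 0], [0.3, [14.5, 0, 0], 0], [0.3, [15.9, 0, 0], 0], [0.3, [16.5, 0, 0], 0], [0.3, [16.7, 0, 0], 0], [0.3, [16.7, 0, 0], 0], [0.0, [16.7, 0, 0], 0], [-0.3, [16.7, 0, 0], 0], [-0.7, [16.7, 0, 0], 0], [-0.7, [16.7, 0, 0], 0], [-0.7, [15, 0, 0], 0], [-0.7, [11, 0, 0], 0], [-0.7, [6, 0, 0], 0], [-0.7, [2, 0, 0], 0], [-0.7, [0, 0, 0], 0], [-0.7, [0, 0, 0], 0]]}}

```text
t: 24.2
eef_pos: [391.9, 315.7, 440.8]
tcp_rot: [0.516, 1.568, 0.514]
ft_force: [0.3, -0.5, -0.7]
opening: 0.849
```

Run:
```python
from h import *
S=grab('scene','s3.png');D=grab('side','d3.png')
cv2.imwrite('pics/m3.png',np.hstack([S['image'][80:380,230:630,::-1],D['image'][140:440,100:500,::-1]]))
for n in HUE:
  a=[t for t in blobs(S,n,(250,220,400,310),amin=300)];b=[t for t in blobs(D,n,(225,200,345,290),amin=250)]
  print(n,a,b)
  if len(a)==1 and len(b)==1: print('  tri',tri([S,D],[a[0][0],b[0][0]]).round(1),onplane(S,*a[0][0],6).round(1),onplane(D,*b[0][0],6).round(1))
go([653,38,440],0)
```

```text
blue [((np.float64(291.9), np.float64(259.6)), [276, 245, 33, 30, 791])] []
orange [((np.float64(334.7), np.float64(237.8)), [318, 227, 33, 25, 575])] [((np.float64(307.5), np.float64(265.6)), [290, 255, 36, 23, 653])]
  tri [578.7  68.    7.7] [575.9  67.    6. ] [580.8  68.2   6. ]
green [((np.float64(367.2), np.float64(271.7)), [351, 257, 33, 30, 779])] [((np.float64(256.8), np.float64(268.4)), [240, 258, 35, 22, 606])]
  tri [659.  113.4   4.1] [659.  112.3   6. ] [658.3 116.3   6. ]
shift [ -0.11 -27.72  26.16] turn 1.569 heading 1.569 j6 -1.02 tcp [391.9 315.7 438.9] z-axis [-0.001 -0.001 -1.   ] open 0.855 F [-0.  0.  0.]
```

View pics/m3.png

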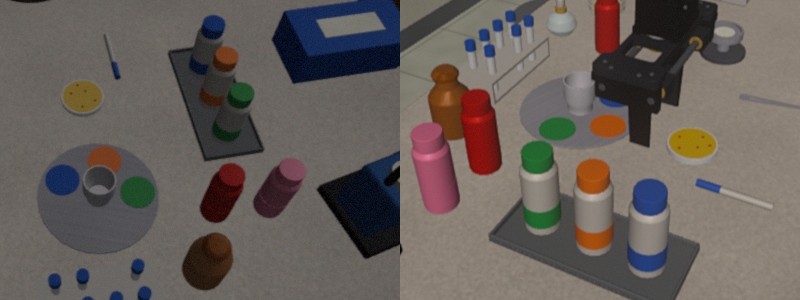

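All three bottles stand upright in the tray and the funnel is untouched. I'll move above it and measure the funnel and pads with the wrist camera.

Emit:
{"method": "apply_moves", "body": {"series": [[-0.9, [0, -1.5, 1.4], 0.18], [-0.9, [0, -5, 4.7], 0.36], [-0.9, [0, -8.5, 8], 0.54], [-0.9, [0, -12, 11.3], 0.72], [-0.9, [0, -15.5, 14.6], 0.9], [-0.9, [0, -19, 18], 1.08], [-0.9, [0, -22.5, 21.2], 1.26], [-0.9, [0, -25.5, 24], 1.44], [-0.9, [0, -27.7, 26.2], 1.57], [-0.9, [0, -27.7, 26.2], 1.57], [-0.9, [0, -27.7, 26.2], 1.57], [-0.9, [0, -27.7, 26.2], 1.57]]}}

```text
t: 25.8
eef_pos: [653.1, 39.2, 439.5]
tcp_rot: [-1.65, 1.57, 3.063]
ft_force: [-0.8, 0.2, 0.3]
opening: 0.951
```

Run:
```python
from h import *
W=grab('wrist','w3.png')
for n in HUE:
  for t in blobs(W,n,amin=400,vmin=40): print(n,t,onplane(W,*t[0],6).round(1))
print('pred funnel rim',proj(W,[653,38,69]).round(1))
go([653,38,280],0)
```

```text
blue ((np.float64(499.0), np.float64(202.5)), [485, 193, 29, 21, 443]) [877.7  54.7   6. ]
blue ((np.float64(544.4), np.float64(202.6)), [529, 193, 31, 21, 497]) [933.8  54.6   6. ]
blue ((np.float64(537.2), np.float64(246.8)), [523, 237, 29, 21, 456]) [933.7  -1.9   6. ]
blue ((np.float64(281.5), np.float64(261.4)), [257, 238, 50, 48, 1844]) [606.9 -21.4   6. ]
orange ((np.float64(503.6), np.float64(61.9)), [441, 21, 117, 86, 6313]) [862.5 212.8   6. ]
orange ((np.float64(258.2), np.float64(193.0)), [232, 167, 53, 53, 2199]) [580.5  66.4   6. ]
green ((np.float64(321.5), np.float64(152.4)), [296, 126, 52, 54, 2236]) [658.1 114.6   6. ]
pred funnel rim [317.2 225.4]
shift [ 1.597e+01 -1.000e-02  1.100e-01] turn 0.001 heading 0.001 j6 -0.04 tcp [653.1  39.1 439.7] z-axis [-0. -0. -1.] open 0.95 F [-0.4  0.1  0.6]
```

View pics/w3.png

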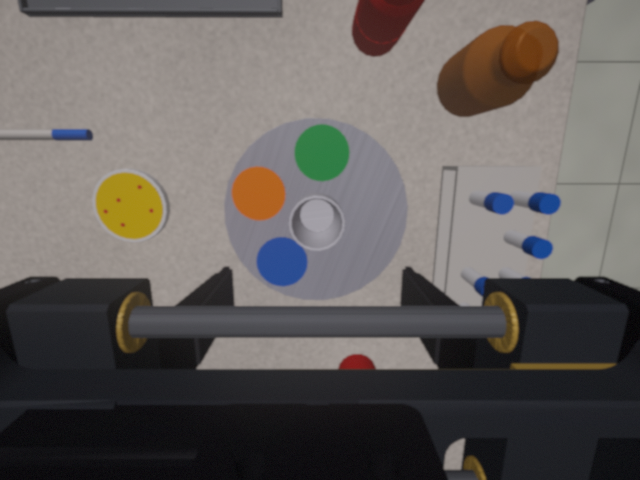

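The wrist view shows the pads at blue (281,261), orange (258,193) and green (321,152), matching where the bottles stood. The funnel rim is centred at (317,223). I'll grip the funnel.

Emit:
{"method": "apply_moves", "body": {"series": [[-1, [2, 0, 0], 0], [-1, [6, 0, -0.1], 0], [-1, [10, 0, -0.1], 0], [-1, [14, 0, -0.1], 0], [-1, [17, 0, -0.1], 0], [-1, [19.5, 0, -0.1], 0], [-1, [21, 0, -0.1], 0], [-1, [21.5, 0, -0.1], 0], [-1, [21.5, 0, -0.1], 0], [0.2, [21.5, 0, -0.1], 0], [0.2, [21.5, 0, -0.1], 0], [0.2, [21.5, 0, -0.1], 0], [0.2, [21.5, 0, -0.1], 0], [0.2, [21.5, 0, -0.1], 0]]}}

```text
t: 27.6
eef_pos: [653.5, 39.3, 224.8]
tcp_rot: [-1.009, 1.571, -2.581]
ft_force: [-1.7, 0.7, 1.8]
opening: 0.624
```

Run:
```python
from h import *
S=grab('scene');D=grab('side')
HUE['red']=(0,3)
def rb(c,box): return blobs(c,'red',box,amin=300)
a=rb(S,(130,235,235,340));b=rb(D,(290,115,375,200))
print(a,b)
for (u,v),(p,q) in [((156,256),(356,134)),((201,293),(307,138))]: print('redtop',tri([S,D],[(u,v),(p,q)]).round(0))
go([478,-281,440],0)
```

```text
[((np.float64(183.9), np.float64(286.7)), [139, 244, 88, 93, 2058])] [((np.float64(354.3), np.float64(155.0)), [342, 122, 26, 66, 1443]), ((np.float64(310.6), np.float64(149.6)), [297, 127, 22, 52, 662])]
redtop [ 625. -249.  123.]
redtop [ 706. -180.  125.]
shift [-21.51 -17.52  32.05] turn -0.001 heading -0.001 j6 -0.04 tcp [653.5  39.3 224.9] z-axis [-0. -0. -1.] open 0.626 F [-2.   0.   2.6]
```

Emit:
{"method": "apply_moves", "body": {"series": [[0.2, [-1, 0, 0], 0], [0.2, [-3, 0, 0], 0], [0.2, [-7, 0, 0], 0], [0.2, [-11, 0, 0], 0], [0.2, [-15, 0, 0], 0], [0.2, [-19, 0, 0], 0], [0.2, [-21.5, -0.5, 0.8], 0], [0.2, [-21.5, -1.7, 3], 0], [0.2, [-21.5, -3.5, 6.4], 0], [0.2, [-21.5, -5.5, 10], 0], [0.2, [-21.5, -7.5, 13.7], 0], [0.2, [-21.5, -9.5, 17.4], 0], [0.2, [-21.5, -11.5, 21], 0], [0.2, [-21.5, -13.5, 24.7], 0], [0.2, [-21.5, -15.2, 28], 0], [0.2, [-21.5, -16.7, 30.5], 0], [0.2, [-21.5, -17.3, 31.7], 0], [0.2, [-21.5, -17.5, 32], 0], [0.2, [-21.5, -17.5, 32], 0], [0.2, [-21.5, -17.5, 32], 0]]}}

```text
t: 30.2
eef_pos: [478.6, -279.8, 439.7]
tcp_rot: [2.858, 1.571, 1.287]
ft_force: [0.7, -0.4, -1.8]
opening: 0.627
```

Run:
```python
from h import *
W=grab('wrist','w4.png');print(proj(W,[478,-281,53]).round(1))
hsv=cv2.cvtColor(W['image'],cv2.COLOR_RGB2HSV);m=cv2.inRange(hsv,(0,0,150),(179,60,255));m[280:]=0
n,l,s,ce=cv2.connectedComponentsWithStats(m)
for i in range(1,n):
  if s[i,4]>100: print(s[i],ce[i].round(1),onplane(W,*ce[i],53).round(1))
go([478,-281,280],0)
```

```text
[316.6 222.7]
[ 58   1  13  23 108] [65.  11.7] [235.2 -73.8  53. ]
[     0      0    640    280 136079] [297.4 142.7] [ 457.9 -195.5   53. ]
[ 15  68  26  23 230] [28.4 78.7] [ 187.6 -133.3   53. ]
[  5  88  18  22 179] [ 14.1 100.5] [ 168.7 -153.7   53. ]
[182  92  45  11 178] [208.1  96.9] [ 367.5 -150.5   53. ]
[616 117  24  43 576] [630.2 144.4] [ 808.5 -197.7   53. ]
[ 296  203   41   31 1006] [315.9 218.7] [ 477.3 -276.5   53. ]
[ 259  247  115   33 2282] [316.3 264.9] [ 477.6 -330.2   53. ]
shift [15.97 -0.06  0.12] turn 0.0 heading 0.0 j6 -0.65 tcp [ 478.6 -279.8  439.7] z-axis [-0.  0. -1.] open 0.623 F [-0.1 -0.6 -2.3]
```

View pics/w4.png

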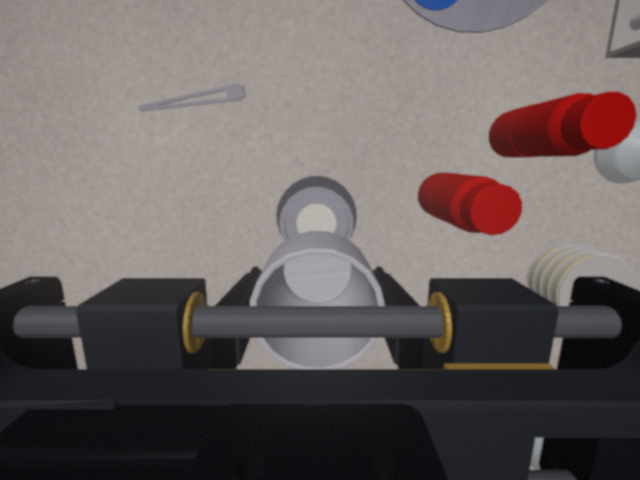

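The funnel is held level, and the filter disc at (316,223) lies where predicted. I'll lower it in and release.

Emit:
{"method": "apply_moves", "body": {"series": [[0.2, [2, 0, 0.1], 0], [0.2, [5, 0, 0.1], 0], [0.2, [8.5, 0, 0.1], 0], [0.2, [12, 0, 0.1], 0], [0.2, [14.5, 0, 0.1], 0], [0.2, [15.7, 0, 0.1], 0], [0.2, [16.4, 0, 0.1], 0], [0.2, [16.6, 0, 0.1], 0], [0.2, [16.6, 0, 0.1], 0], [0.2, [16.6, 0, 0.1], 0], [-0.2, [16.6, 0, 0.1], 0], [-0.5, [16.6, 0, 0.1], 0], [-0.95, [16.6, 0, 0.1], 0], [-0.95, [16.6, 0, 0.1], 0], [-0.95, [15, 0, 0.1], 0], [-0.95, [11, 0, 0.1], 0], [-0.95, [6, 0, 0.1], 0], [-0.95, [2, 0, 0.1], 0], [-0.95, [0, 0, 0], 0], [-0.95, [0, 0, 0], 0]]}}

```text
t: 32.75
eef_pos: [478.0, -280.2, 441.9]
tcp_rot: [0.913, 1.567, -0.658]
ft_force: [-0.3, 0.7, 0.3]
opening: 0.974
```

Run:
```python
from h import *
W=grab('wrist');S=grab('scene');D=grab('side')
r=lambda im:cv2.resize(im[:,:,::-1],(400,300),interpolation=cv2.INTER_CUBIC)
cv2.imwrite('pics/m5.png',np.vstack([np.hstack([r(W['image'][120:300,200:440]),r(S['image'][150:270,80:240])]),np.hstack([r(D['image'][110:230,350:510]),r(D['image'])])]))
go([391.9,315.7,440],np.pi/2)
```

```text
shift [-5.00e-02 -8.68e+00 -5.96e+01] turn 1.57 heading -0.001 j6 -0.65 tcp [ 478.1 -280.4  439. ] z-axis [-0.001  0.001 -1.   ] open 0.973 F [-0.1  0.5 -0.2]
```

View pics/m5.png

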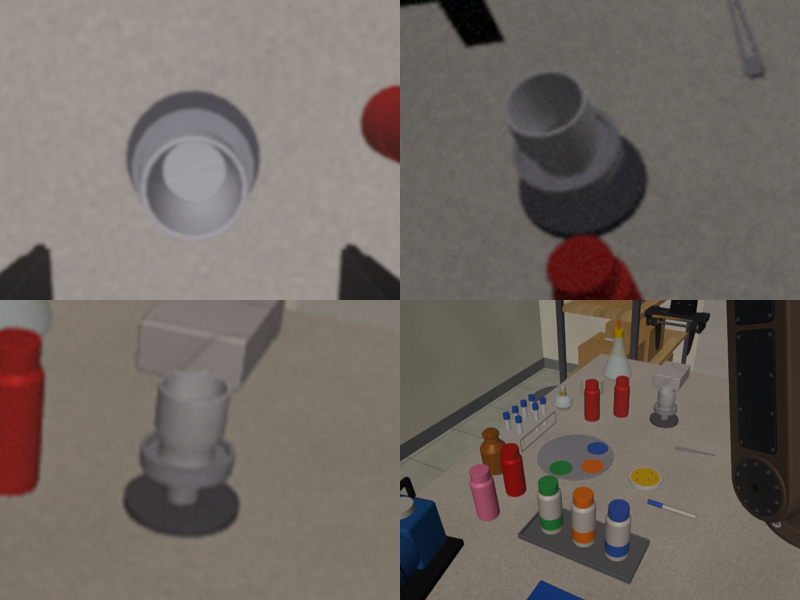

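The funnel sits upright in the cup, in wrist, scene and side views, and the three bottles still stand in the tray. Now I'll return them, green first.

Emit:
{"method": "apply_moves", "body": {"series": [[-0.7, [0, 0.4, -3], -0.15], [-0.7, [0, 1, -8], -0.3], [-0.7, [0, 1.8, -13], -0.45], [-0.7, [0, 2.5, -18], -0.6], [-0.7, [0, 3.2, -23], -0.75], [-0.7, [0, 3.9, -28], -0.9], [-0.7, [0, 4.6, -33], -1.05], [-0.7, [0, 5.3, -38], -1.2], [-0.7, [0, 6, -43], -1.35], [-0.7, [0, 6.7, -48], -1.45], [-0.7, [0, 7.4, -53], -1.57], [-0.7, [0, 8, -57], -1.57], [-0.7, [0, 8.4, -59], -1.57], [-0.7, [0, 8.4, -59.6], -1.57], [-0.7, [0, 8.4, -59.6], -1.57], [-0.7, [0, 8.4, -59.6], -1.57]]}}

```text
t: 34.9
eef_pos: [562.9, 314.3, 439.8]
tcp_rot: [-1.454, 1.571, -1.457]
ft_force: [0.7, -0.3, 0.2]
opening: 0.85
```

Run:
```python
from h import *
W=grab('wrist')
for n in ['green','orange','blue']:
  for t in blobs(W,n,amin=300,vmin=40): print(n,t[1],onplane(W,*t[0],131.5).round(1))
go([562.2,316,272],np.pi/2)
```

```text
green [295, 212, 49, 51, 1918] [562.7 316.  131.5]
green [143, 265, 47, 41, 956] [604.8 180.9 131.5]
orange [291, 103, 55, 58, 2484] [473.8 315.6 131.5]
orange [94, 205, 53, 50, 2050] [554.8 140.7 131.5]
blue [292, 0, 60, 54, 2616] [394.4 317.6 131.5]
blue [478, 0, 162, 131, 17029] [427.7 499.5 131.5]
blue [148, 17, 13, 41, 383] [403.3 188.8 131.5]
blue [30, 226, 51, 49, 1933] [573.3  79.7 131.5]
shift [16.79  0.17 -0.08] turn -0.003 heading 1.568 j6 -1.16 tcp [562.9 314.3 439.9] z-axis [ 0. -0. -1.] open 0.85 F [ 0.4 -0.2  0.1]
```

Emit:
{"method": "apply_moves", "body": {"series": [[-0.7, [2, 0.2, 0], 0], [-0.7, [6, 0.2, 0], 0], [-0.7, [10, 0.2, 0], 0], [-0.7, [13.5, 0.2, 0], 0], [-0.7, [15.8, 0.2, 0], 0], [-0.7, [16.7, 0.2, 0], 0], [-0.7, [16.7, 0.2, 0], 0], [0.3, [16.7, 0.2, 0], 0], [0.3, [16.7, 0.2, 0], 0], [0.3, [16.7, 0.2, 0], 0], [0.3, [16.7, 0.2, 0], 0], [0.3, [16.7, 0.2, 0], 0], [0.3, [15.5, 0.2, 0], 0], [0.3, [13, 0.2, 0], 0], [0.3, [9, 0.2, 0], 0], [0.3, [5, 0.2, 0], 0], [0.3, [1.5, 0.2, 0], 0], [0.3, [0, 0.2, 0], 0], [0.3, [0, 0.2, 0], 0]]}}

```text
t: 37.33
eef_pos: [562.7, 317.4, 440.0]
tcp_rot: [0.372, 1.57, 0.37]
ft_force: [0.5, -0.9, -3.2]
opening: 0.562
```

Run:
```python
from h import *
go([658.7,114.3,440],np.pi/2)
```

```text
shift [ -0.   -20.29   9.64] turn -0.002 heading 1.569 j6 -1.16 tcp [562.7 317.4 440. ] z-axis [ 0.001  0.    -1.   ] open 0.562 F [ 0.5 -0.9 -3.2]
```

Emit:
{"method": "apply_moves", "body": {"series": [[0.3, [0, -1.5, 0.7], 0], [0.3, [0, -4.5, 2.1], 0], [0.3, [0, -8, 3.8], 0], [0.3, [0, -12, 5.7], 0], [0.3, [0, -15.5, 7.4], 0], [0.3, [0, -18.5, 8.8], 0], [0.3, [0, -20, 9.5], 0], [0.3, [0, -20.3, 9.6], 0], [0.3, [0, -20.3, 9.6], 0], [0.3, [0, -20.3, 9.6], 0]]}}

```text
t: 38.58
eef_pos: [658.1, 115.2, 439.8]
tcp_rot: [1.808, 1.571, 1.807]
ft_force: [0.5, -0.5, -2.8]
opening: 0.564
```

Run:
```python
from h import *
go([658.7,114.3,275],np.pi/2)
```

```text
shift [16.48 -0.09  0.06] turn -0.001 heading 1.57 j6 -1.5 tcp [658.1 115.2 439.8] z-axis [-0.  0. -1.] open 0.564 F [ 0.5 -0.5 -2.8]
```

Emit:
{"method": "apply_moves", "body": {"series": [[0.3, [2, -0.1, 0], 0], [0.3, [5, -0.1, 0], 0], [0.3, [8.5, -0.1, 0], 0], [0.3, [12, -0.1, 0], 0], [0.3, [14.5, -0.1, 0], 0], [0.3, [15.8, -0.1, 0], 0], [0.3, [16.3, -0.1, 0], 0], [0.3, [16.5, -0.1, 0], 0], [0.3, [16.5, -0.1, 0], 0], [0.0, [16.5, -0.1, 0], 0], [-0.3, [16.5, -0.1, 0], 0], [-0.7, [16.5, -0.1, 0], 0], [-0.7, [16.5, -0.1, 0], 0], [-0.7, [15, -0.1, 0], 0], [-0.7, [11, -0.1, 0], 0], [-0.7, [6, -0.1, 0], 0], [-0.7, [2, -0.1, 0], 0], [-0.7, [0, 0, 0], 0], [-0.7, [0, 0, 0], 0]]}}

```text
t: 40.95
eef_pos: [658.2, 114.3, 442.2]
tcp_rot: [0.058, 1.567, 0.056]
ft_force: [-0.7, -0.6, -0.8]
opening: 0.85
```

Run:
```python
from h import *
W=grab('wrist')
for n in ['green']:
  for t in blobs(W,n,amin=300,vmin=40): print(n,t[0],t[1],onplane(W,*t[0],133.5).round(1))
go([477,316,440],np.pi/2)
```

```text
green (np.float64(314.1), np.float64(236.5)) [290, 212, 49, 50, 1884] [658.4 111.7 133.5]
shift [ 2.000e-02  2.015e+01 -1.815e+01] turn -0.002 heading 1.569 j6 -1.5 tcp [658.2 114.2 440.5] z-axis [ 0.001 -0.    -1.   ] open 0.853 F [-0.   0.3 -0.5]
```

Emit:
{"method": "apply_moves", "body": {"series": [[-0.7, [0, 1.5, -1.4], 0], [-0.7, [0, 5, -4.5], 0], [-0.7, [0, 9, -8.1], 0], [-0.7, [0, 13, -11.7], 0], [-0.7, [0, 17, -15.3], 0], [-0.7, [0, 19.5, -17.5], 0], [-0.7, [0, 20.2, -18.1], 0], [-0.7, [0, 20.2, -18.1], 0], [-0.7, [1.5, 20.2, -18.1], 0], [-0.7, [5.5, 20.2, -18.1], 0], [-0.7, [9.5, 20.2, -18.1], 0], [-0.7, [13.5, 20.2, -18.1], 0], [-0.7, [15.8, 20.2, -18.1], 0], [-0.7, [16.7, 20.2, -18.1], 0], [-0.7, [16.7, 20.2, -18.1], 0], [0.3, [16.7, 20.2, -18.1], 0], [0.3, [16.7, 20.2, -18.1], 0], [0.3, [16.7, 20.2, -18.1], 0], [0.3, [16.7, 20.2, -18.1], 0], [0.3, [16.7, 20.2, -18.1], 0]]}}

```text
t: 43.5
eef_pos: [477.9, 316.6, 273.1]
tcp_rot: [0.234, 1.57, 0.232]
ft_force: [-0.7, -1.6, 6.8]
opening: 0.562
```

Run:
```python
from h import *
go([580,66,440],0)
```

```text
shift [-16.69 -25.04  10.26] turn 1.569 heading 1.569 j6 -1.1 tcp [477.9 316.6 273.1] z-axis [ 0.001  0.    -1.   ] open 0.562 F [-0.7 -1.6  6.8]
```

Emit:
{"method": "apply_moves", "body": {"series": [[0.3, [-1, 0, 0], 0], [0.3, [-3, 0, 0], 0], [0.3, [-7, 0, 0], 0], [0.3, [-11, 0, 0], 0], [0.3, [-14.5, 0, 0], 0], [0.3, [-16.7, -0.5, 0.2], 0], [0.3, [-16.7, -2, 0.8], 0], [0.3, [-16.7, -5, 2.1], 0], [0.3, [-16.7, -8.5, 3.5], 0], [0.3, [-16.7, -12.5, 5.2], 0], [0.3, [-16.7, -16.5, 6.8], 0], [0.3, [-16.7, -20, 8.2], 0], [0.3, [-16.7, -23, 9.5], 0], [0.3, [-16.7, -24.6, 10.1], 0], [0.3, [-16.7, -25, 10.3], 0], [0.3, [-16.7, -25, 10.3], 0], [0.3, [-16.7, -25, 10.3], 0], [0.3, [-16.7, -25, 10.3], 0]]}}

```text
t: 45.75
eef_pos: [580.2, 67.1, 439.8]
tcp_rot: [-0.002, 1.571, -0.003]
ft_force: [-0.1, -0.4, -1.9]
opening: 0.564
```

Run:
```python
from h import *
go([580.7,66.4,275.1],np.pi/2)
```

```text
shift [16.47 -0.07  0.05] turn -0.001 heading 1.57 j6 -1.57 tcp [580.2  67.1 439.8] z-axis [ 0. -0. -1.] open 0.564 F [-0.1 -0.4 -1.9]
```

Emit:
{"method": "apply_moves", "body": {"series": [[0.3, [2, -0.05, 0.05], 0], [0.3, [5, -0.05, 0.05], 0], [0.3, [8.5, -0.05, 0.05], 0], [0.3, [12, -0.05, 0.05], 0], [0.3, [14.5, -0.05, 0.05], 0], [0.3, [15.8, -0.05, 0.05], 0], [0.3, [16.3, -0.05, 0.05], 0], [0.3, [16.5, -0.05, 0.05], 0], [0.3, [16.5, -0.05, 0.05], 0], [0.0, [16.5, -0.05, 0.05], 0], [-0.3, [16.5, -0.05, 0.05], 0], [-0.7, [16.5, -0.05, 0.05], 0], [-0.7, [16.5, -0.05, 0.05], 0], [-0.7, [15, -0.05, 0.05], 0], [-0.7, [11, 0, 0], 0], [-0.7, [6, 0, 0], 0], [-0.7, [2, 0, 0], 0], [-0.7, [0, 0, 0], 0], [-0.7, [0, 0, 0], 0], [-0.7, [0, 0, 0], 0]]}}

```text
t: 48.25
eef_pos: [580.2, 66.4, 439.1]
tcp_rot: [-3.022, 1.57, -3.024]
ft_force: [0.8, -0.9, 0.5]
opening: 0.848
```

Run:
```python
from h import *
W=grab('wrist')
for n in ['orange']:
  for t in blobs(W,n,amin=300,vmin=40): print(n,t[0],t[1],onplane(W,*t[0],133.5).round(1))
go([393,316,440],np.pi/2)
```

```text
orange (np.float64(318.3), np.float64(199.1)) [292, 190, 51, 27, 345] [545.5  67.4 133.5]
orange (np.float64(315.5), np.float64(238.0)) [290, 212, 52, 53, 2093] [579.6  64.9 133.5]
shift [ -0.09  24.93 -18.77] turn -0.002 heading 1.569 j6 -1.57 tcp [580.3  66.4 438.8] z-axis [-0.002 -0.    -1.   ] open 0.849 F [ 0.6  0.  -0.8]
```

Emit:
{"method": "apply_moves", "body": {"series": [[-0.7, [0, 2, -1.5], 0], [-0.7, [0, 6, -4.5], 0], [-0.7, [0, 10, -7.5], 0], [-0.7, [0, 14, -10.5], 0], [-0.7, [0, 18, -13.5], 0], [-0.7, [0, 22, -16.5], 0], [-0.7, [0, 24.5, -18.4], 0], [-0.7, [0, 25, -18.8], 0], [-0.7, [0, 25, -18.8], 0], [-0.7, [3, 25, -18.8], 0], [-0.7, [8, 25, -18.8], 0], [-0.7, [13, 25, -18.8], 0], [-0.7, [15.8, 25, -18.8], 0], [-0.7, [16.7, 25, -18.8], 0], [-0.7, [16.7, 25, -18.8], 0], [0.3, [16.7, 25, -18.8], 0], [0.3, [16.7, 25, -18.8], 0], [0.3, [16.7, 25, -18.8], 0], [0.3, [16.7, 25, -18.8], 0], [0.3, [16.7, 25, -18.8], 0]]}}

```text
t: 50.8
eef_pos: [392.9, 316.8, 273.1]
tcp_rot: [0.525, 1.57, 0.523]
ft_force: [-0.2, 1.3, 6.1]
opening: 0.561
```

Run:
```python
from h import *
go([607,-21.6,440],0)
```

```text
shift [-16.68 -33.8   21.48] turn 1.569 heading 1.569 j6 -1.02 tcp [392.9 316.8 273.1] z-axis [ 0.001  0.001 -1.   ] open 0.561 F [-0.2  1.3  6.1]
```

Emit:
{"method": "apply_moves", "body": {"series": [[0.3, [-1, 0, 0], 0], [0.3, [-3, 0, 0], 0], [0.3, [-7, 0, 0], 0], [0.3, [-11, 0, 0], 0], [0.3, [-14.5, 0, 0], 0], [0.3, [-17, -0.5, 0.3], 0.1], [0.3, [-17, -2, 1.3], 0.25], [0.3, [-17, -4.8, 3], 0.4], [0.3, [-17, -8, 5], 0.55], [0.3, [-17, -11.7, 7.4], 0.7], [0.3, [-17, -15.5, 9.8], 0.85], [0.3, [-17, -19.3, 12.2], 1.0], [0.3, [-17, -23, 14.6], 1.15], [0.3, [-17, -26.8, 17], 1.3], [0.3, [-17, -30, 19], 1.42], [0.3, [-17, -32.5, 20.5], 1.52], [0.3, [-17, -33.6, 21.3], 1.57], [0.3, [-17, -33.85, 21.4], 1.57], [0.3, [-17, -33.85, 21.4], 1.57], [0.3, [-17, -33.85, 21.4], 1.57]]}}

```text
t: 53.3
eef_pos: [605.9, -21.3, 442.9]
tcp_rot: [1.489, 1.571, -0.081]
ft_force: [-0.5, 0.6, -3.4]
opening: 0.564
```

Run:
```python
from h import *
go([606.7,-22,275.1],0)
```

```text
shift [16.78  0.08  0.07] turn 0.001 heading 0.001 j6 -0.14 tcp [605.9 -21.3 442.9] z-axis [ 0. -0. -1.] open 0.564 F [-0.5  0.6 -3.4]
```

Emit:
{"method": "apply_moves", "body": {"series": [[0.3, [2, 0.05, 0.05], 0], [0.3, [5, 0.05, 0.05], 0], [0.3, [8.5, 0.05, 0.05], 0], [0.3, [12, 0.05, 0.05], 0], [0.3, [14.7, 0.05, 0.05], 0], [0.3, [16.1, 0.05, 0.05], 0], [0.3, [16.6, 0.05, 0.05], 0], [0.3, [16.8, 0.05, 0.05], 0], [0.3, [16.8, 0.05, 0.05], 0], [0.0, [16.8, 0.05, 0.05], 0], [-0.3, [16.8, 0.05, 0.05], 0], [-0.7, [16.8, 0.05, 0.05], 0], [-0.7, [16.8, 0.05, 0.05], 0], [-0.7, [15, 0.05, 0.05], 0], [-0.7, [11, 0, 0], 0], [-0.7, [6, 0, 0], 0], [-0.7, [2, 0, 0], 0], [-0.7, [0, 0, 0], 0], [-0.7, [0, 0, 0], 0], [-0.7, [0, 0, 0], 0]]}}

```text
t: 55.8
eef_pos: [606.0, -22.1, 442.3]
tcp_rot: [-1.642, 1.57, 3.069]
ft_force: [-0.9, -0.2, -0.1]
opening: 0.849
```

Run:
```python
from h import *
go([645,-60,440],0)
W=grab('wrist')
for n in HUE:
  for t in blobs(W,n,amin=600,vmin=40): print(n,t[0],t[1],onplane(W,*t[0],133.5).round(1))
```

```text
shift [0.22 3.91 3.78] turn -0.001 heading -0.001 j6 -0.14 tcp [606.  -22.1 442.3] z-axis [-0.001  0.    -1.   ] open 0.849 F [-0.9 -0.2 -0.1]
blue (np.float64(603.8), np.float64(135.6)) [586, 125, 36, 22, 620] [842.3  63.4 133.5]
blue (np.float64(319.1), np.float64(238.6)) [295, 213, 50, 51, 1962] [607.5 -23.4 133.5]
orange (np.float64(539.6), np.float64(17.8)) [485, 0, 111, 54, 3408] [776.  149.5 133.5]
orange (np.float64(282.5), np.float64(133.0)) [255, 104, 56, 58, 2465] [577.4  66.  133.5]
green (np.float64(384.3), np.float64(68.1)) [356, 38, 57, 62, 2671] [659.  114.7 133.5]
```

Emit:
{"method": "apply_moves", "body": {"series": [[-0.7, [0, 0, 3], 0], [-0.7, [0, 0, 8], 0], [-0.7, [0, 0, 13], 0], [-0.7, [0, 0, 18], 0], [-0.7, [0, 0, 23], 0], [-0.7, [0, 0, 25], 0], [-0.7, [0, 0, 25], 0], [-0.7, [0, 0, 25], 0]]}}

```text
t: 56.85
eef_pos: [606.2, -270.9, 442.5]
tcp_rot: [-2.377, 1.57, 2.336]
ft_force: [0.3, 0.5, 0.1]
opening: 0.849
```

Run:
```python
from h import *
S=grab('scene');D=grab('side')
r=lambda im:cv2.resize(im[:,:,::-1],(400,300),interpolation=cv2.INTER_CUBIC)
cv2.imwrite('pics/m6.png',np.vstack([np.hstack([r(S['image'][180:330,240:440]),r(D['image'][150:300,200:400])]),np.hstack([r(S['image']),r(D['image'])])]))
cv2.imwrite('pics/z.png',S['image'][:,:,::-1])
S0=cv2.imread('pics/scene0.png')[:,:,::-1]
D0=cv2.imread('pics/side0.png')[:,:,::-1]
for nm,c,c0,bx in (('S',S,S0,(230,170,420,300)),('D',D,D0,(215,150,345,285))):
  for n in HUE:
    f=lambda im:[(t[0][0].item(),t[0][1].item(),t[1][4]) for t in blobs({'image':np.ascontiguousarray(im)},n,bx)]
    print(nm,n,f(c['image']),'was',f(c0))
for c,box in ((S,(280,150,345,205)),(D,(350,255,435,315))):
    x0,y0,x1,y1=box;m=cv2.inRange(cv2.cvtColor(c['image'],cv2.COLOR_RGB2HSV)[y0:y1,x0:x1],(18,130,80),(32,255,255))
    k=max(cv2.findContours(m,0,1)[0],key=cv2.contourArea);print('dish',np.array(cv2.fitEllipse(k)[0])+[x0,y0])
```

```text
S blue [(289.4, 222.0, 450), (294.7, 264.4, 208)] was [(288.9, 222.1, 441), (295.4, 264.5, 199)]
S orange [(335.8, 202.7, 554), (333.8, 244.0, 445)] was [(336.9, 202.9, 552), (334.4, 241.1, 298)]
S green [(373.3, 234.5, 416), (370.8, 278.8, 127)] was [(374.3, 234.7, 419), (367.3, 278.3, 129)]
D blue [(228.1, 160.2, 87), (217.1, 169.9, 62), (316.2, 178.1, 422)] was [(228.1, 160.1, 89), (217.1, 169.9, 61), (316.0, 178.0, 424)]
D orange [(308.8, 205.2, 551), (307.6, 261.8, 618)] was [(307.9, 205.6, 550), (307.4, 261.9, 599)]
D green [(253.7, 206.9, 484), (255.6, 264.2, 462)] was [(252.9, 207.3, 490), (255.4, 261.6, 346), (255.9, 273.8, 101)]
dish [312.15814972 175.91391373]
dish [392.25043869 282.85606956]
```

View pics/m6.png

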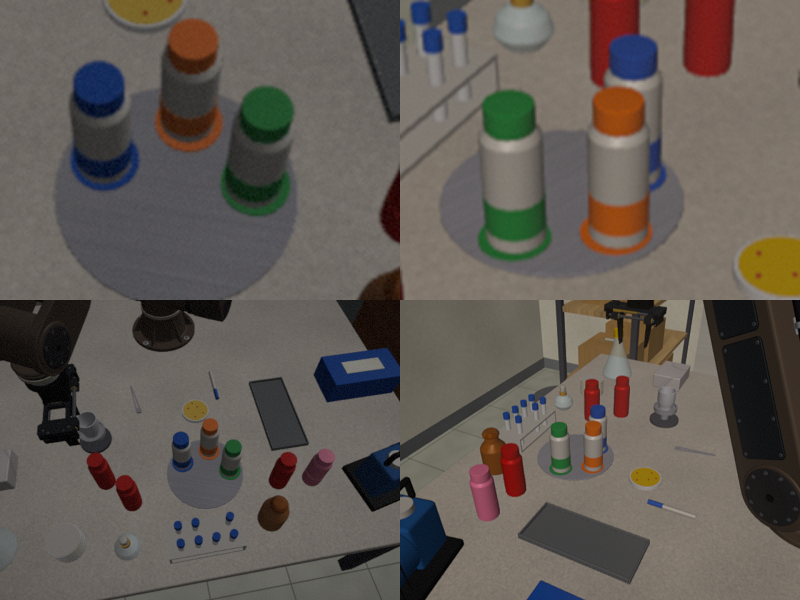

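Run:
```python
from h import *
print(monitor.state()['t']);print(job.job_done())
```

```text
56.95
the job is handed in; nothing more can be done
None
```

The job is done and handed in at about 57 s of the 144 s allowed. I moved green, orange and blue into the tray, and seated the funnel in the stand's cup. Then I put green, orange and blue back on their own discs.

Last checks, with the gripper empty and clear of everything:
- **Bottles:** all three stand upright, each with its coloured disc showing as a ring around its foot. They are about 1–3 mm off the disc centres. Green looks roughly 2 mm off in y; I left it because that is about the accuracy of the cameras.
- **Funnel:** upright in the cup. The close-up straight after release and the final wider views show it the same way.
- **Dish:** its position in both camera images is unchanged to within 0.1 px.
- **Forces:** the wrist force read 7 N or less at the end of every move; I did not sample it mid-move.

One disagreement: the scene and side cameras differed by up to 6 mm (9 mm for the funnel) on some positions. For the mat I relied on the wrist camera, which matched where the bottles had first been gripped to within about 2 mm.

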